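# Put the loading caps away in their storage plates

### The arm

A 6-joint arm with a two-finger parallel gripper is mounted at the origin on the work surface. World frame = base frame: x ahead of the robot, y to its left, z up, the work surface at z = 0. Lengths are in m, angles in rad, forces in N, time in s.
With the tool pointing down it reaches from about 0.225 to 0.875 m from the base axis. Payload 3.4 kg.
Tool frame: the origin (TCP) lies at the very end of the fingers, on their centre line; the grasp point (between the pads) lies 19 mm behind it; z points along the fingers, x is the direction in which the jaws open and shut, and the axes are right-handed (so a half turn about z gives the same grasp; the last joint's range is limited). The gripper opens to 85 mm and grips with 20 to 120 N. Pads are 22 mm wide; open, the fingers measure 114 mm over their backs; the gripper's body (76 mm by 85 mm) begins 54 mm behind the grasp point. The pads swing forward as they close: fully open they stand 13 mm farther back than shut.
Start: joints at [-1.269, 0.276, 1.505, -0, 1.361, -0.121], TCP at [0.236, -0.524, 0.231] pointing down, gripper open.
Joint ranges: [-2.89, 2.89], [-0.75, 2.08], [0.22, 2.7], [-1.18, 4.32], [0.11, 2.71], [-2.7, 2.7]. Speed limits (rad/s): [2.57, 2.57, 3.14, 3.14, 3.14, 3.14].

### API

Orientations are given as a unit quaternion [w, x, y, z].
In Python, from rig import manip gives the robot as it stands.
- The arm moves only by the tool carry_out, never from a script. Its argument "series" is a list of rows, each a list of 2 entries, a list of its own where there are three numbers: the shift along the tool's x, y, z in mm, then the turn about the tool's z in degrees. A call has 1 to 10 rows; each row shifts and turns the pose as measured when the row begins, along the tool's axes as they then stand; what a row does not reach is not made up. A row lasts 1/12 s, in which the tool goes at most 41.7 mm and 7.16 degrees, less where a joint would pass 70% of its speed; a pose out of reach is approached as far as the arm can. A call is refused whole if a number of a shift passes 41.7 or a number of a turn 7.16, either way. A call with a gripper value outside its range is refused whole. "fingers" is the finger opening in mm, from 0 to 85.4, set as the call begins (left out, the last holds). The fingers move at their own pace and stop on an object; "squeeze" is the grip in N (left out, the last holds). Time passes only in rows, so rows that do not move let the fingers close. It gives the time, the measured TCP pose, the force and the opening at its end, in the units of the state.
- manip.get_state(): the state, without advancing time (a new reading comes with each control period).
- manip.get_image(name): name is "scene" or "top" or "wrist"; returns a dict with "frame" (480x640x3 uint8, blue, green, red), "K" (3x3 intrinsics, pixels), "rvec" (rotation vector, rad) and "tvec" (3), from world to camera coordinates, as OpenCV has them; the wrist camera has in their place "mount" (4x4, takes a point from camera to tool coordinates, whose origin is the TCP and whose axes are the tool frame's). Camera axes: x right, y down, z forward; pixel columns grow to the right and rows downward; lengths in m; the calibration is good to about 2 mm. A picture is of the moment at which its call begins: read the wrist's pose just before it. There is no depth.
- manip.sign_off(): hands the job in, once; it reports no verdict.
The state is a dict: "clock": time; "qpos": joint angles; "qd": joint speeds; "effort": joint torques, N m; "position": TCP position; "ee_rot": TCP orientation; "contact_force": force on the tool from outside, world axes, zero at the start; "moment": the same for the moment, N m; "width": finger opening in m.
Only numpy, scipy, OpenCV 4.12 (cv2) and the standard library are available. Lean on these libraries where they do the work, as an engineer would, in place of code of your own. Each camera call takes 0.05 s, during which the arm holds its last target. There are 200 camera calls.

### The job

The tests are over: put the four steel loading caps away, each standing upright and flat on the floor of the recess that has its own shape and size. Leave the glass jar and the soil tin standing where they are.

Things in the scene. Friction and masses are not known exactly. Their poses are not given: they have to be found in the camera images.
- cap_round_small: loose plain steel loading cap (round, foot 38 mm diameter, 14 mm thick) with an upright round stem, 18 mm diameter, on its centre from 14 to 46 mm above the underside; 0.1 to 0.42 kg. Origin: centre of the underside; z up. Stands on the table at the start, foot down.
- cap_round_large: loose plain steel loading cap (round, foot 60 mm diameter, 14 mm thick) with an upright round stem, 18 mm diameter, on its centre from 14 to 46 mm above the underside; 0.1 to 0.42 kg. Origin: centre of the underside; z up. Stands on the table at the start, foot down.
- cap_square: loose plain steel loading cap (square, foot 46 x 46 mm, 14 mm thick) with an upright lug, 30 mm long along its x and 14 mm thick along its y (pinch it across y), on its centre from 14 to 46 mm above the underside; 0.1 to 0.42 kg. Origin: centre of the underside; z up. Stands on the table at the start, foot down.
- cap_oblong: loose plain steel loading cap (oblong, foot 68 mm (along its x) x 28 mm (along its y), 14 mm thick) with an upright lug, 30 mm long along its x and 14 mm thick along its y (pinch it across y), on its centre from 14 to 46 mm above the underside; 0.1 to 0.42 kg. Origin: centre of the underside; z up. Stands on the table at the start, foot down.
- cradle_round_small: fixed black storage plate 96 x 96 mm, 13 mm thick, with one small round recess, 50 mm diameter, at its centre, 8 mm deep with a cork-coloured floor 5 mm above the table: 6 mm larger all round than its cap. Origin: centre of the plate's underside on the table; z up.
- cradle_round_large: fixed black storage plate 96 x 96 mm, 13 mm thick, with one large round recess, 72 mm diameter, at its centre, 8 mm deep with a cork-coloured floor 5 mm above the table: 6 mm larger all round than its cap. Origin: centre of the plate's underside on the table; z up.
- cradle_square: fixed black storage plate 96 x 96 mm, 13 mm thick, with one square recess, 58 x 58 mm, sides along its x and y, at its centre, 8 mm deep with a cork-coloured floor 5 mm above the table: 6 mm larger all round than its cap. Origin: centre of the plate's underside on the table; z up.
- cradle_oblong: fixed black storage plate 96 x 96 mm, 13 mm thick, with one oblong recess, 80 mm (along its x) x 40 mm (along its y), at its centre, 8 mm deep with a cork-coloured floor 5 mm above the table: 6 mm larger all round than its cap. Origin: centre of the plate's underside on the table; z up.
- jar: small closed amber glass jar with white cap, 42 mm diameter, 55 mm tall, standing among the caps and plates; a bystander. Origin: centre of its underside.
- tin: small open aluminium tin of soil, 44 mm diameter, 35 mm tall, standing among the caps and plates; a bystander. Origin: centre of its underside.
There are look-alikes about, which are no part of the job. Leave any black look-alike of the cap_square alone.

How it is judged:
By the outcome, as a careful person would: the job done as asked, in the order asked, and still so for the second after the job is handed in, with the robot touching nothing.
It also fails if it takes over 136 s, if anything falls off the work surface, if the arm or the gripper's body presses on something with over 40 N, if the wrist force passes 120 N, or if a joint passes its speed limit or range.

## Working session

There is one attempt and no reset: what is moved stays moved. The work goes in short steps, Python scripts to look and compute and a tool call to move; the robot and the scene stay as the last step left them, time stands still between calls to the robot, and variables do not carry over. Pictures are saved under pics/ and viewed, about 12 in all and at most 16, crops included, and the job is handed in when it is done.

Besides the shell and the picture viewer there is one more tool, called after ">>>" by a JSON object that holds its "method" and its "body". carry_out: Moves the arm, as the interface text tells. Its arguments: {"type":"object","properties":{"series":{"type":"array","items":{"type":"array"}},"fingers":{"type":"number"},"squeeze":{"type":"number"}},"required":["series"]}

```bash
ls; mkdir -p pics; python3 - <<'E'
from rig import manip
import cv2
s=manip.get_state();print(s)
for n in("top","scene"):
    d=manip.get_image(n);cv2.imwrite(f"pics/{n}0.png",d["frame"]);print(n,d["K"],d["rvec"],d["tvec"])
E
```

```text
pics
{'clock': 0.0, 'qpos': array([-1.26900108e+00,  2.76655728e-01,  1.50614517e+00,  2.10471797e-05,
        1.36069727e+00, -1.20988057e-01]), 'qd': array([ 0.00085327, -0.0001688 ,  0.0006998 ,  0.00146927,  0.0013975 ,
       -0.00042266]), 'effort': array([-2.19253539e-03, -4.16780412e+01, -2.45805359e+01, -3.18676848e-04,
        1.10628139e-02, -1.09405715e-05]), 'position': array([ 0.23577301, -0.52386065,  0.23040029]), 'ee_rot': array([-6.18031109e-04,  8.39730603e-01, -5.43002400e-01, -7.25182280e-04]), 'contact_force': array([-0.29436399, -0.64880992, -0.20424677]), 'moment': array([ 0.018113  , -0.05736484, -0.0018534 ]), 'width': 0.08545383470925223}
top [[458.5633795    0.         325.93415938]
 [  0.         458.5633795  240.09521508]
 [  0.           0.           1.        ]] [ 2.19310416 -2.18896306  0.06277107] [-0.0358711   0.55796831  0.79904432]
scene [[449.16523401   0.         325.28920861]
 [  0.         449.16523401 244.90032746]
 [  0.           0.           1.        ]] [ 0.68734776  2.4933407  -1.25782898] [ 0.51889479 -0.12750874  1.13140773]
```

View pics/top0.png

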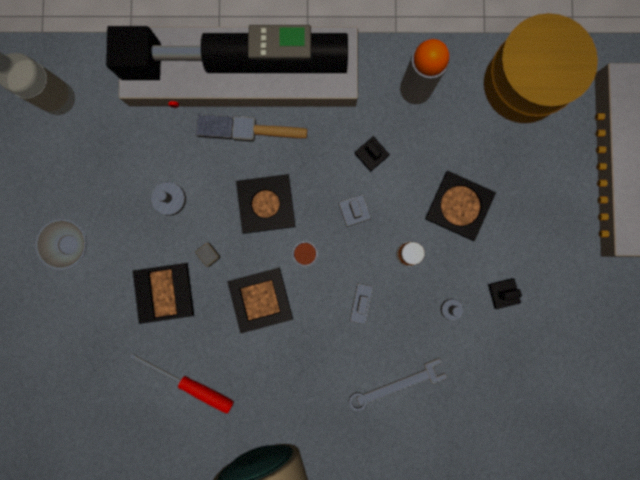

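View pics/scene0.png

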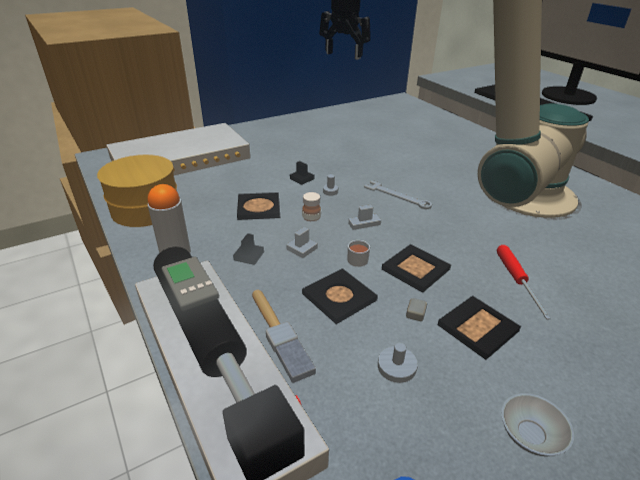

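The top view shows these steel caps: large round (168,198), square (354,210), oblong (362,303) and small round (452,309). The plates are small round (266,204), large round (460,206), square (260,300) and oblong (163,293). The jar is at (411,253) and the tin at (305,253). For the square cap, (354,210) is steel grey while (371,153) and (506,292) are black look-alikes, so I'll use the grey one. I'll confirm with an enlarged crop.

```bash
python3 - <<'E'
import cv2
im=cv2.imread("pics/top0.png")
def crop(x0,y0,w,h,s): 
    return cv2.resize(im[y0:y0+h,x0:x0+w],None,fx=s,fy=s,interpolation=cv2.INTER_CUBIC)
# four caps + 2 black look-alikes, 50x50 at 5x
import numpy as np
boxes=[(143,173),(329,185),(337,278),(427,284),(347,128),(481,267)]
t=[crop(x,y,50,50,5) for x,y in boxes]
cv2.imwrite("pics/caps.png",np.vstack([np.hstack(t[:3]),np.hstack(t[3:])]))
E
```

```text
(no output)
```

View pics/caps.png

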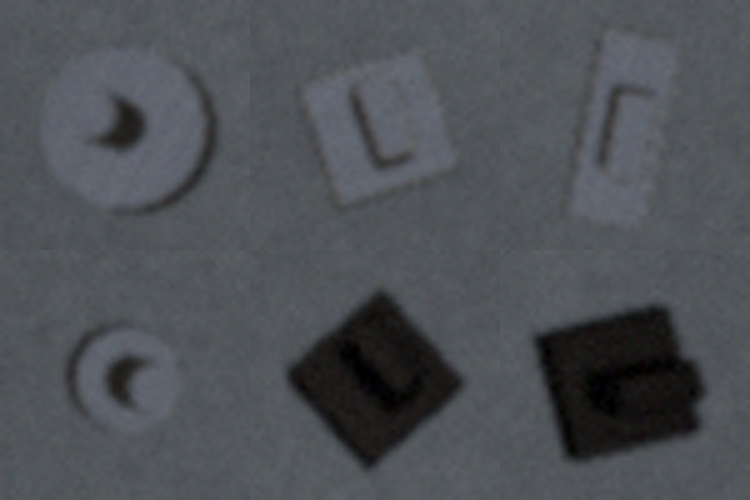

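Confirmed: tiles 1-4 are the grey steel caps, with the square one at (354,210). The other two tiles are black look-alikes and stay where they are. Next I'll measure poses by segmentation and silhouette fitting.

```bash
cat > h.py <<'E'
import numpy as np, cv2
from scipy.optimize import minimize
from scipy.spatial.transform import Rotation as R
def cam(d,s=None):
    """K, R, t world->camera; s = state for the wrist camera"""
    if "mount" in d:
        q=s["ee_rot"]; T=np.eye(4); T[:3,:3]=R.from_quat([q[1],q[2],q[3],q[0]]).as_matrix(); T[:3,3]=s["position"]
        W=np.linalg.inv(T@np.array(d["mount"])); return np.array(d["K"]),W[:3,:3],W[:3,3]
    return np.array(d["K"]),cv2.Rodrigues(np.array(d["rvec"],float))[0],np.array(d["tvec"],float).ravel()
def plane(c,uv,z):
    K,Rm,t=c; uv=np.atleast_2d(uv).astype(float)
    r=np.c_[uv,np.ones(len(uv))]@np.linalg.inv(K).T@Rm; o=-Rm.T@t
    return (o+r*((z-o[2])/r[:,2])[:,None])[:,:2]
def proj(c,P):
    K,Rm,t=c; p=(np.atleast_2d(P)@Rm.T+t)@K.T; return p[:,:2]/p[:,2:]
E
cat > m.py <<'E'
from h import *
from rig import manip
d=manip.get_image("top"); im=cv2.GaussianBlur(d["frame"],(3,3),0).astype(int); c=cam(d)
def blob(mask,x,y):
    n,l,st,ce=cv2.connectedComponentsWithStats(mask.astype(np.uint8))
    k=np.argmin([np.hypot(*(ce[i]-(x,y))) if st[i,4]>60 else 1e9 for i in range(n)])
    return cv2.findContours((l==k).astype(np.uint8),cv2.RETR_EXTERNAL,cv2.CHAIN_APPROX_NONE)[0][0][:,0],st[k,4]
def rep(n,ct,z):
    p=plane(c,ct,z).astype(np.float32)*1000; r=cv2.minAreaRect(p); e=cv2.minEnclosingCircle(p)
    print(n,"rect c",np.round(r[0],1),"size",np.round(r[1],1),"ang",round(r[2],1),"circ",np.round(e[0],1),round(e[1],1))
g=im.sum(2)
print("table",im[230,370],"cap",im[205,345],im[190,160],"plate",im[180,245],"cork",im[300,260])
for n,x,y in [("S",354,210),("O",362,303),("L",168,198),("s",452,309)]:
    w=im[y-25:y+26,x-25:x+26]; m=np.zeros(g.shape,np.uint8)
    th,mm=cv2.threshold((w.sum(2)/3).astype(np.uint8),0,255,cv2.THRESH_OTSU)
    m[y-25:y+26,x-25:x+26]=mm>0; ct,a=blob(m,x,y); print(th,a); rep(n,ct,.014)
cork=im[...,2]-im[...,0]>25; black=g<110
for n,x,y in [("Ps",266,204),("PL",460,206),("PS",260,300),("PO",163,293)]:
    rep(n+" cork",blob(cork,x,y)[0],.005); rep(n+" black",blob(black,x,y)[0],.013)
for n,x,y,z in [("jar",411,253,.055),("tin",305,253,.035),("nut",207,254,.01),("blk1",371,153,.014),("blk2",506,292,.014)]: print(n,np.round(plane(c,(x,y),z)*1000))
E
python3 m.py
```

```text
table [88 84 79] cap [115 104 100] [110 100  96] plate [37 37 38] cork [ 47  81 122]
92.0 522
S rect c [613.9 -86.2] size [45.5 45.3] ang 18.6 circ [613.3 -85.9] 29.2
93.0 453
O rect c [445.6 -98. ] size [26.3 66.6] ang 77.6 circ [446.  -96.4] 34.4
74.0 2440
L rect c [633.4 248.8] size [91.9 90. ] ang 1.1 circ [633.4 248.8] 64.3
72.0 2505
s rect c [ 436.8 -257.9] size [87.7 89.7] ang 0.1 circ [ 436.8 -257.9] 62.8
Ps cork rect c [625.   74.8] size [49.3 49. ] ang 0.5 circ [624.7  75.3] 26.0
Ps black rect c [624.1  74.2] size [93.  92.5] ang 7.6 circ [623.9  74.8] 63.7
PL cork rect c [ 622.  -277.4] size [71.  72.5] ang 0.1 circ [ 622.4 -277.7] 36.9
PL black rect c [ 621.2 -275. ] size [95.1 95.3] ang 65.3 circ [ 620.8 -275.1] 65.3
PS cork rect c [451.6  83.3] size [61.4 60.2] ang 14.6 circ [451.2  82.9] 40.5
PS black rect c [451.8  82.5] size [90.7 92.1] ang 14.9 circ [451.4  83.3] 62.7
PO cork rect c [463.8 257. ] size [83.1 41.1] ang 8.8 circ [463.8 256.5] 43.8
PO black rect c [464.2 253.9] size [92.6 97.5] ang 8.4 circ [463.8 254.2] 65.5
jar [[ 534. -179.]]
tin [[534.   1.]]
nut [[533. 178.]]
blk1 [[ 716. -116.]]
blk2 [[ 467. -354.]]
```

```bash
cat > go.py <<'E'
import sys
from h import *
from rig import manip
# usage: go.py x y z yaw(mm,deg) -> total tool shift/turn needed
x,y,z,w=map(float,sys.argv[1:5]); s=manip.get_state(); q=s["ee_rot"]
Rm=R.from_quat([q[1],q[2],q[3],q[0]]).as_matrix(); yaw=np.degrees(np.arctan2(Rm[1,0],Rm[0,0]))
d=Rm.T@(np.array([x,y,z])-s["position"]*1000); t=-((w-yaw+90)%180-90)
print("yaw",round(yaw,1),"q1,q6 deg",np.round(np.degrees(s["qpos"][[0,5]])),"shift",np.round(d,1),"turn",round(t,1),"clock",round(s["clock"],2))
# shift as if the turn were spread evenly over n rows
E
python3 - <<'E'
exec(open("m.py").read().split("for n,x,y in [(\"S\"")[0])
for n,x,y in [("L",168,198),("s",452,309)]:
    m=np.zeros(g.shape,np.uint8); m[y-25:y+26,x-25:x+26]=g[y-25:y+26,x-25:x+26]/3>90
    ct,a=blob(m,x,y); rep(n,cv2.convexHull(ct)[:,0],.014)
E
python3 go.py 437 -258 80 -66
```

```text
table [89 85 81] cap [113 104  99] [109 100  96] plate [35 34 35] cork [ 50  84 125]
L rect c [634.4 251.1] size [57.8 57.2] ang 9.6 circ [638.2 247. ] 35.2
s rect c [ 434.9 -259.6] size [35.1 35.4] ang 0.1 circ [ 435.4 -260. ] 18.6
yaw -65.8 q1,q6 deg [-73.  -7.] shift [-160.  -292.6  151. ] turn 0.2 clock 0.2
```

>>> {"method": "carry_out", "body": {"series": [[[-16,-29.3,12],0],[[-16,-29.3,12],0],[[-16,-29.3,12],0],[[-16,-29.3,12],0],[[-16,-29.3,12],0],[[-16,-29.3,12],0],[[-16,-29.3,12],0],[[-16,-29.3,12],0],[[-16,-29.3,12],0],[[-16,-29.3,12],0]], "fingers": 45}}

```text
clock: 1.03
position: [0.4426, -0.2576, 0.1054]
ee_rot: [0.004, 0.836, -0.549, 0.003]
contact_force: [0.9, -1.1, 0.0]
width: 0.0447
```

```bash
python3 go.py 435 -259.5 18 -66
```

```text
yaw -66.6 q1,q6 deg [-38.  29.] shift [-2.1  7.5 87.4] turn -0.6 clock 1.03
```

>>> {"method": "carry_out", "body": {"series": [[[-1.5,6,0],0],[[0,0,0],0]]}}

```text
clock: 1.2
position: [0.4383, -0.2513, 0.1024]
ee_rot: [0.002, 0.838, -0.545, 0.0]
contact_force: [-0.7, -0.3, 0.2]
width: 0.0449
```

```bash
cat > w.py <<'E'
import sys
from h import *
from rig import manip
# w.py name x y z : wrist picture, with the expected point x,y,z (mm) marked by a ring
s=manip.get_state(); d=manip.get_image("wrist"); np.save("pics/last.npy",d["frame"]); c=cam(d,s)
f=d["frame"].copy(); a=np.array(sys.argv[2:],float).reshape(-1,3)/1000
for p in proj(c,a): print(np.round(p)); cv2.circle(f,tuple(int(v) for v in np.round(p)),5,(0,0,255),1)
cv2.imwrite(f"pics/{sys.argv[1]}.png",f)
import pickle; pickle.dump(c,open("pics/c.pkl","wb"))
E
python3 go.py 435 -259.5 18 -66; python3 w.py w1 435 -259.5 46
```

```text
yaw -66.1 q1,q6 deg [-38.  29.] shift [ 5.9  6.  84.4] turn -0.1 clock 1.2
[332. 273.]
```

View pics/w1.png

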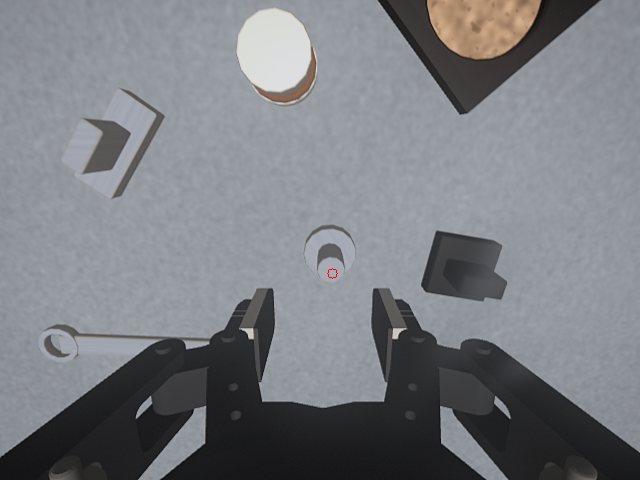

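The small cap's stem top is at about (330,268) and was predicted at (332,273), so the measurement is good to a few mm. I'll refine from this.

```bash
python3 - <<'E'
from h import *; import pickle
c=pickle.load(open("pics/c.pkl","rb")); im=np.load("pics/last.npy")
print(plane(c,(330,268),.046)*1000, plane(c,(330,251),.014)*1000)
print(plane(c,(275,44),.055)*1000)
E
python3 go.py 434 -257.5 18 -66
```

```text
[[ 437.28659358 -256.82312494]] [[ 438.15927566 -257.29524049]]
[[ 537.75855813 -181.37864623]]
yaw -66.2 q1,q6 deg [-38.  29.] shift [ 3.5  6.6 84.5] turn -0.2 clock 1.25
```

>>> {"method": "carry_out", "body": {"series": [[[1.7,1.2,20],0],[[1.7,1.2,20],0],[[1.7,1.2,20],0],[[0,0,12],0],[[0,0,8],0],[[0,0,0],0]]}}

```text
clock: 1.75
position: [0.4389, -0.2666, 0.0236]
ee_rot: [0.003, 0.836, -0.549, 0.007]
contact_force: [0.6, -0.3, 0.5]
width: 0.0453
```

```bash
python3 go.py 437 -257.5 18 -66
```

```text
yaw -66.6 q1,q6 deg [-39.  28.] shift [-9.2 -1.9  5.5] turn -0.6 clock 1.75
```

>>> {"method": "carry_out", "body": {"series": [[[-4.5,-1,2],0],[[0,0,0],0],[[0,0,0],0]]}}

```text
clock: 2.0
position: [0.4383, -0.2642, 0.0228]
ee_rot: [0.003, 0.835, -0.55, 0.008]
contact_force: [1.2, -1.0, -0.1]
width: 0.0449
```

```bash
for i in 1 2 3; do python3 go.py 437 -257.5 18 -66; done; python3 - <<'E'
from rig import manip
print(manip.get_state()["qd"])
E
```

```text
yaw -66.8 q1,q6 deg [-39.  28.] shift [-6.8 -1.5  4.7] turn -0.8 clock 2.0
yaw -66.8 q1,q6 deg [-39.  28.] shift [-6.8 -1.5  4.7] turn -0.8 clock 2.0
yaw -66.8 q1,q6 deg [-39.  28.] shift [-6.8 -1.5  4.7] turn -0.8 clock 2.0
[-0.00195437 -0.00979476  0.00421016  0.0032666   0.01300956  0.00270244]
```

>>> {"method": "carry_out", "body": {"series": [[[-5,-1.5,4],0],[[-3,0,2],0],[[0,0,0],0]]}}

```text
clock: 2.25
position: [0.4375, -0.2566, 0.0181]
ee_rot: [0.003, 0.835, -0.55, 0.01]
contact_force: [0.3, 0.4, -0.2]
width: 0.0447
```

```bash
python3 go.py 437 -257.5 18 -66
```

```text
yaw -66.8 q1,q6 deg [-38.  29.] shift [0.7 0.8 0.1] turn -0.8 clock 2.25
```

>>> {"method": "carry_out", "body": {"series": [[[0,0,0],0],[[0,0,0],0],[[0,0,0],0],[[0,0,0],0],[[0,0,0],0],[[0,0,0],0]], "fingers": 0, "squeeze": 60}}

```text
clock: 2.75
position: [0.4378, -0.256, 0.0187]
ee_rot: [0.003, 0.835, -0.55, 0.01]
contact_force: [0.3, -0.0, -0.2]
width: 0.0166
```

>>> {"method": "carry_out", "body": {"series": [[[0,0,-12],0],[[0,0,-20],0],[[0,0,-25],0],[[0,0,-25],0],[[0,0,-10],0],[[0,0,0],0]]}}

```text
clock: 3.25
position: [0.4341, -0.2527, 0.111]
ee_rot: [0.003, 0.835, -0.55, 0.005]
contact_force: [0.3, -0.7, -1.5]
width: 0.016
```

```bash
python3 go.py 624.5 74.8 110 -66
```

```text
yaw -66.7 q1,q6 deg [-38.  29.] shift [-225.7 -304.2   -1.1] turn -0.7 clock 3.25
```

>>> {"method": "carry_out", "body": {"series": [[[-15,-20,0],0],[[-23,-31,0],0],[[-23,-31,0],0],[[-23,-31,0],0],[[-23,-31,0],0],[[-23,-31,0],0],[[-23,-31,0],0],[[-23,-31,0],0],[[-22,-30,0],0],[[-16,-22,0],0]]}}

```text
clock: 4.08
position: [0.6175, 0.0653, 0.0974]
ee_rot: [0.007, 0.832, -0.555, 0.001]
contact_force: [0.1, -1.0, -1.2]
width: 0.0161
```

```bash
python3 go.py 624.5 74.8 60 -66
```

```text
yaw -67.5 q1,q6 deg [ 0. 68.] shift [ -6.5 -10.5  37.3] turn -1.5 clock 4.08
```

>>> {"method": "carry_out", "body": {"series": [[[-3,-5,5],0],[[0,-1,10],0],[[0,0,8],0],[[0,0,0],0],[[0,0,0],0]]}}

```text
clock: 4.5
position: [0.6205, 0.0747, 0.0656]
ee_rot: [0.009, 0.833, -0.553, -0.003]
contact_force: [-0.3, -0.6, -1.7]
width: 0.016
```

```bash
python3 go.py 624.5 74.8 60 -66; python3 w.py w2 624.5 74.8 13
```

```text
yaw -67.1 q1,q6 deg [ 1. 68.] shift [ 1.4 -3.8  5.6] turn -1.1 clock 4.5
[325. 259.]
```

View pics/w2.png

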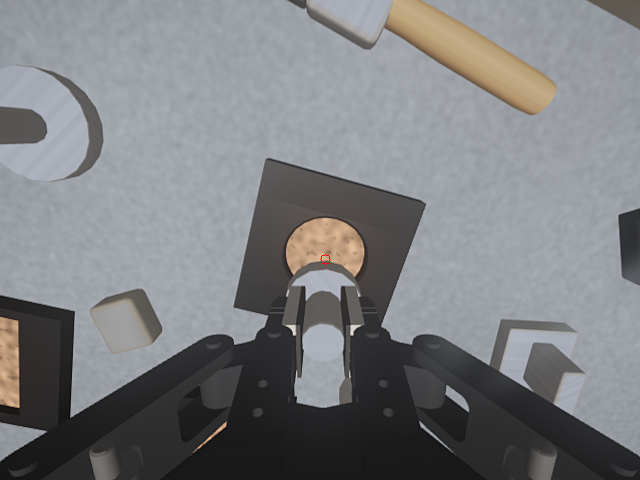

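The rim circle is centred at about (325,257) and was predicted at (325,259), so the plate position is confirmed. The cap is held upright. Lowering.

>>> {"method": "carry_out", "body": {"series": [[[1,-2,10],0],[[0,-2,12],0],[[0,0,9],0],[[0,0,3],0],[[0,0,0],0]]}}

```text
clock: 4.97
position: [0.6241, 0.0709, 0.0292]
ee_rot: [0.008, 0.832, -0.555, -0.002]
contact_force: [2.4, 1.5, -0.7]
width: 0.0164
```

```bash
python3 go.py 624.5 74.8 25 -66
```

```text
yaw -67.5 q1,q6 deg [ 1. 68.] shift [-3.5 -2.   4.1] turn -1.5 clock 4.97
```

>>> {"method": "carry_out", "body": {"series": [[[-4,-1.5,0],0],[[-1,0,3],0],[[0,0,1],0],[[0,0,0],0]]}}

```text
clock: 5.3
position: [0.6233, 0.0763, 0.0248]
ee_rot: [0.008, 0.832, -0.555, -0.002]
contact_force: [-0.2, -0.7, -2.0]
width: 0.0159
```

```bash
python3 go.py 624.5 74.8 25 -66
```

```text
yaw -67.4 q1,q6 deg [ 1. 69.] shift [ 1.8 -0.5 -0.2] turn -1.4 clock 5.3
```

>>> {"method": "carry_out", "body": {"series": [[[0,0,0.5],0],[[0,0,0],0],[[0,0,0],0],[[0,0,0],0],[[0,0,0],0],[[0,0,-10],0],[[0,0,-25],0],[[0,0,-35],0],[[0,0,-20],0],[[0,0,0],0]], "fingers": 45}}

```text
clock: 6.13
position: [0.6244, 0.0774, 0.1207]
ee_rot: [0.009, 0.832, -0.555, -0.002]
contact_force: [0.5, 0.8, -0.3]
width: 0.0452
```

```bash
python3 go.py 634.5 251 110 -66
```

```text
yaw -67.4 q1,q6 deg [ 1. 69.] shift [-156.5  -76.1    8.5] turn -1.4 clock 6.13
```

>>> {"method": "carry_out", "body": {"series": [[[-15,-7,0],0],[[-32,-15,0],0],[[-32,-16,0],0],[[-32,-16,0],0],[[-25,-12,0],0],[[-12,-6,0],0],[[0,0,0],0],[[0,0,0],0]]}}

```text
clock: 6.8
position: [0.6357, 0.245, 0.1207]
ee_rot: [0.008, 0.831, -0.557, 0.001]
contact_force: [-0.2, -1.1, 0.0]
width: 0.0451
```

```bash
python3 go.py 634.5 251 19 -66; python3 w.py w3 634.5 251 46 624.5 74.8 13
```

```text
yaw -67.6 q1,q6 deg [16. 83.] shift [ -7.2  -2.4 101.6] turn -1.6 clock 6.8
[313. 251.]
[504. 324.]
```

View pics/w3.png

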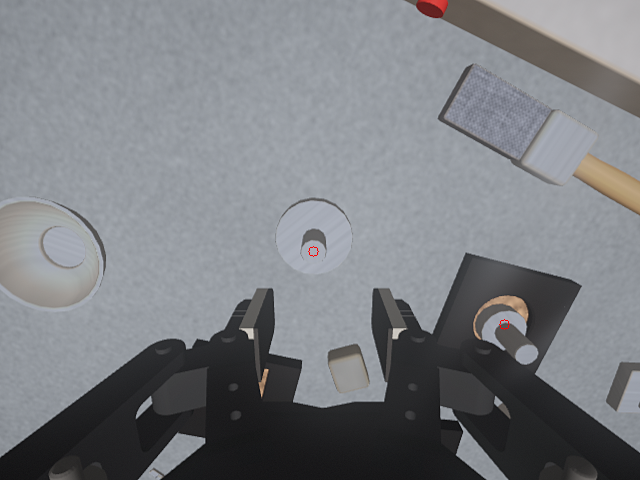

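The large cap's stem top is at (313,251), exactly as predicted. The small cap is seated in its recess at about (507,322); I'll check it again later. Descending.

>>> {"method": "carry_out", "body": {"series": [[[-2,-1,10],0],[[-2,-1,22],0],[[-2,0,26],0],[[0,0,18],0],[[0,0,9],0],[[0,0,0],0],[[0,0,0],0]]}}

```text
clock: 7.43
position: [0.6354, 0.238, 0.0311]
ee_rot: [0.01, 0.827, -0.561, 0.002]
contact_force: [-1.1, -0.0, 0.3]
width: 0.045
```

```bash
python3 go.py 634.5 251 19 -66
```

```text
yaw -68.3 q1,q6 deg [15. 84.] shift [-12.5  -4.2  11.8] turn -2.3 clock 7.43
```

>>> {"method": "carry_out", "body": {"series": [[[-7,-2,0],0],[[-6,-2,0],0],[[0,0,0],0]]}}

```text
clock: 7.68
position: [0.6359, 0.2513, 0.0329]
ee_rot: [0.009, 0.827, -0.563, 0.003]
contact_force: [-0.1, 1.2, 0.3]
width: 0.0453
```

```bash
python3 go.py 634.5 251 19 -66
```

```text
yaw -68.5 q1,q6 deg [16. 85.] shift [-0.4  1.2 13.9] turn -2.5 clock 7.68
```

>>> {"method": "carry_out", "body": {"series": [[[-1,0,7],0],[[-1,0,6],0],[[0,0,2],0],[[0,0,0],0]]}}

```text
clock: 8.02
position: [0.6367, 0.2551, 0.0195]
ee_rot: [0.006, 0.827, -0.562, 0.005]
contact_force: [0.1, 1.0, -0.3]
width: 0.0452
```

```bash
python3 go.py 634.5 251 19 -66
```

```text
yaw -68.4 q1,q6 deg [17. 85.] shift [3.  3.5 0.6] turn -2.4 clock 8.02
```

>>> {"method": "carry_out", "body": {"series": [[[2.5,3,0],0],[[1,1,0.3],0],[[0,0,0],0]]}}

```text
clock: 8.27
position: [0.6337, 0.25, 0.0188]
ee_rot: [0.007, 0.827, -0.562, 0.005]
contact_force: [0.9, 0.4, -0.2]
width: 0.0449
```

```bash
python3 go.py 634.5 251 19 -66
```

```text
yaw -68.3 q1,q6 deg [16. 85.] shift [-0.7 -1.2 -0.2] turn -2.3 clock 8.27
```

>>> {"method": "carry_out", "body": {"series": [[[0,0,0],0],[[0,0,0],0],[[0,0,0],0],[[0,0,0],0],[[0,0,0],0],[[0,0,-10],0],[[0,0,-22],0],[[0,0,-28],0],[[0,0,-25],0],[[0,0,-10],0]], "fingers": 0, "squeeze": 80}}

```text
clock: 9.1
position: [0.629, 0.2495, 0.1118]
ee_rot: [0.013, 0.827, -0.562, -0.0]
contact_force: [1.4, 0.7, -3.1]
width: 0.0156
```

```bash
python3 go.py 621.8 -276.5 110 -66
```

```text
yaw -68.4 q1,q6 deg [16. 85.] shift [486.2 200.3  13.1] turn -2.4 clock 9.1
```

>>> {"method": "carry_out", "body": {"series": [[[18,7,-5],0],[[34,14,-2],0],[[35,14.5,-1],0],[[35,14.5,-1],0],[[35,14.5,-1],0],[[35,14.5,-1],0],[[35,14.5,-1],0],[[35,14.5,-1],0],[[35,14.5,-1],0],[[35,14.5,-1],0]]}}

```text
clock: 9.93
position: [0.6244, -0.1121, 0.1337]
ee_rot: [0.009, 0.831, -0.556, -0.002]
contact_force: [0.2, 0.4, -2.6]
width: 0.0154
```

```bash
python3 go.py 621.8 -276.5 110 -66
```

```text
yaw -67.5 q1,q6 deg [-16.  52.] shift [150.7  64.9  26. ] turn -1.5 clock 9.93
```

>>> {"method": "carry_out", "body": {"series": [[[32,13,2],0],[[32,13,3],0],[[30,13,4],0],[[25,12,4],0],[[10,4,4],0],[[0,0,4],0],[[0,0,0],0],[[0,0,0],0]]}}

```text
clock: 10.6
position: [0.6178, -0.2681, 0.1098]
ee_rot: [0.011, 0.829, -0.56, -0.004]
contact_force: [-0.7, -0.1, -3.4]
width: 0.0157
```

```bash
python3 go.py 621.8 -276.5 70 -66
```

```text
yaw -68.1 q1,q6 deg [-29.  40.] shift [ 9.  -1.5 39.9] turn -2.1 clock 10.6
```

>>> {"method": "carry_out", "body": {"series": [[[4,-1,10],0],[[3,0,14],0],[[1,0,10],0],[[0,0,3],0],[[0,0,0],0]]}}

```text
clock: 11.02
position: [0.6227, -0.2681, 0.0704]
ee_rot: [0.01, 0.831, -0.556, -0.005]
contact_force: [-0.1, 0.4, -2.9]
width: 0.0157
```

```bash
python3 go.py 621.8 -276.5 50 -66; python3 w.py w4 621.8 -276.5 13
```

```text
yaw -67.6 q1,q6 deg [-29.  40.] shift [ 7.4  3.6 20.5] turn -1.6 clock 11.02
[334. 267.]
```

View pics/w4.png

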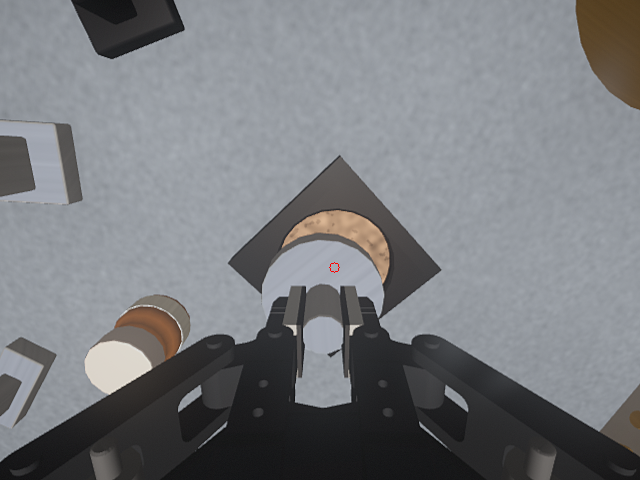

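The plate corners at (229,264) and (441,268) put its centre at (335,266), which matches the prediction. Lowering in two steps.

>>> {"method": "carry_out", "body": {"series": [[[4,2,8],0],[[3,1.5,12],0],[[1,0,8],0],[[0,0,1],0],[[0,0,0],0]]}}

```text
clock: 11.48
position: [0.623, -0.2774, 0.0402]
ee_rot: [0.01, 0.831, -0.556, -0.003]
contact_force: [0.4, -0.2, -2.5]
width: 0.0156
```

```bash
python3 go.py 621.8 -276.5 25 -66
```

```text
yaw -67.5 q1,q6 deg [-29.  39.] shift [-1.4  0.5 15.2] turn -1.5 clock 11.48
```

>>> {"method": "carry_out", "body": {"series": [[[-1,0,7],0],[[-0.5,0,6],0],[[0,0,2],0],[[0,0,0.5],0],[[0,0,0],0]]}}

```text
clock: 11.9
position: [0.6225, -0.2769, 0.0247]
ee_rot: [0.01, 0.831, -0.556, -0.002]
contact_force: [0.1, -0.1, -2.4]
width: 0.0152
```

```bash
python3 go.py 621.8 -276.5 25 -66
```

```text
yaw -67.6 q1,q6 deg [-29.  39.] shift [-0.6  0.5 -0.3] turn -1.6 clock 11.9
```

>>> {"method": "carry_out", "body": {"series": [[[0,0,0.3],0],[[0,0,0],0],[[0,0,0],0],[[0,0,0],0],[[0,0,0],0],[[0,0,-10],0],[[0,0,-25],0],[[0,0,-35],0],[[0,0,-20],0],[[0,0,0],0]], "fingers": 45}}

```text
clock: 12.73
position: [0.6249, -0.2759, 0.1209]
ee_rot: [0.009, 0.831, -0.556, -0.001]
contact_force: [-0.2, -0.0, 0.7]
width: 0.0452
```

```bash
python3 go.py 613.9 -86 110 -71.4
```

```text
yaw -67.6 q1,q6 deg [-29.  39.] shift [-179.8  -62.4    8.3] turn 3.8 clock 12.73
```

>>> {"method": "carry_out", "body": {"series": [[[-15,-5,0],0],[[-32,-11,0],1],[[-35,-12,0],1],[[-35,-13,0],1],[[-32,-11,0],1],[[-18,-6,0],0],[[-5,-1,0],0],[[0,0,0],0],[[0,0,0],0]]}}

```text
clock: 13.48
position: [0.6139, -0.082, 0.1137]
ee_rot: [0.01, 0.809, -0.587, -0.004]
contact_force: [-0.8, 0.3, -0.0]
width: 0.045
```

```bash
python3 go.py 613.9 -86 40 -71.4; python3 w.py w5 613.9 -86 46 621.8 -276.5 13
```

```text
yaw -71.9 q1,q6 deg [-13.  59.] shift [ 3.4 -0.3 73.8] turn -0.5 clock 13.48
[328. 257.]
[556. 303.]
```

View pics/w5.png

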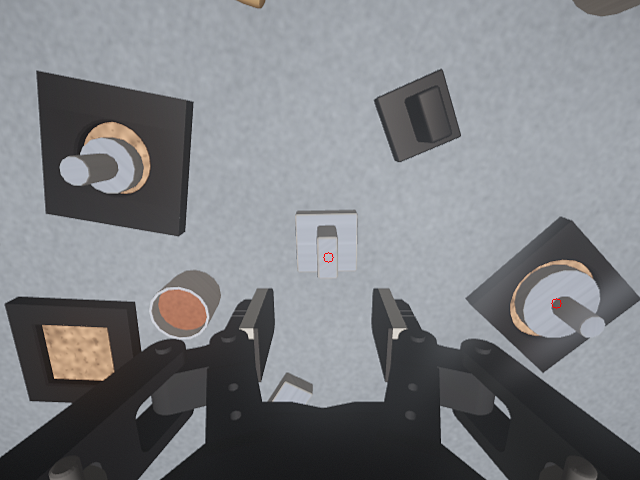

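The steel square cap's lug top is at (327,257), on the prediction and square to the jaws. Both round caps sit in their recesses. Descending.

>>> {"method": "carry_out", "body": {"series": [[[1,0,12],0],[[0,0,22],0],[[0,0,22],0],[[0,0,14],0],[[0,0,3],0],[[0,0,0],0],[[0,0,0],0]]}}

```text
clock: 14.12
position: [0.6153, -0.0958, 0.0387]
ee_rot: [0.011, 0.806, -0.592, -0.0]
contact_force: [-0.2, 0.4, 0.4]
width: 0.0448
```

```bash
python3 go.py 613.9 -86 19 -71.4
```

```text
yaw -72.6 q1,q6 deg [-15.  59.] shift [-10.   -1.9  19.6] turn -1.2 clock 14.12
```

>>> {"method": "carry_out", "body": {"series": [[[-6,-1,1],0],[[-5,-1,6],-1],[[-1,0,8],0],[[0,0,4],0],[[0,0,0],0]]}}

```text
clock: 14.53
position: [0.6159, -0.0846, 0.0215]
ee_rot: [0.009, 0.811, -0.585, 0.003]
contact_force: [-0.5, 0.7, 1.0]
width: 0.0448
```

```bash
python3 go.py 613.9 -86 19 -71.4
```

```text
yaw -71.5 q1,q6 deg [-14.  59.] shift [0.6 2.3 2.5] turn -0.1 clock 14.53
```

>>> {"method": "carry_out", "body": {"series": [[[0.5,1.5,1.5],0],[[0,1,1],0],[[0,0,0],0]]}}

```text
clock: 14.78
position: [0.6135, -0.0855, 0.0187]
ee_rot: [0.01, 0.812, -0.584, 0.003]
contact_force: [0.0, -0.7, 0.2]
width: 0.045
```

```bash
python3 go.py 613.9 -86 19 -71.4
```

```text
yaw -71.5 q1,q6 deg [-14.  59.] shift [ 0.6 -0.2 -0.3] turn -0.1 clock 14.78
```

>>> {"method": "carry_out", "body": {"series": [[[0,0,0],0],[[0,0,0],0],[[0,0,0],0],[[0,0,0],0],[[0,0,0],0],[[0,0,-10],0],[[0,0,-22],0],[[0,0,-28],0],[[0,0,-25],0],[[0,0,-10],0]], "fingers": 0, "squeeze": 80}}

```text
clock: 15.62
position: [0.6101, -0.083, 0.1142]
ee_rot: [0.012, 0.811, -0.584, -0.003]
contact_force: [0.3, 0.2, -1.8]
width: 0.0125
```

```bash
python3 go.py 451.6 83 110 -75.3
```

```text
yaw -71.5 q1,q6 deg [-14.  58.] shift [-207.8   97.6    4.6] turn 3.8 clock 15.62
```

>>> {"method": "carry_out", "body": {"series": [[[-15,7,0],0],[[-31,14,0],1],[[-34,16,0],1],[[-34,16,0],1],[[-34,17,0],1],[[-28,14,0],0],[[-17,8,2],0],[[-5,2,4],0],[[0,0,0],0],[[0,0,0],0]]}}

```text
clock: 16.45
position: [0.4624, 0.0835, 0.1149]
ee_rot: [0.008, 0.788, -0.615, 0.005]
contact_force: [0.9, -1.0, -1.3]
width: 0.0124
```

```bash
python3 go.py 451.6 83 70 -75.3
```

```text
yaw -75.9 q1,q6 deg [ 3. 79.] shift [-3.  10.3 44.9] turn -0.6 clock 16.45
```

>>> {"method": "carry_out", "body": {"series": [[[-1,4,10],0],[[-1,4,14],0],[[0,2,12],0],[[0,0,4],0],[[0,0,0],0]]}}

```text
clock: 16.87
position: [0.4607, 0.0779, 0.0758]
ee_rot: [0.006, 0.787, -0.616, 0.01]
contact_force: [0.3, -0.1, -1.7]
width: 0.0126
```

```bash
python3 go.py 451.6 83 50 -75.3; python3 w.py w6 451.6 83 13
```

```text
yaw -76.1 q1,q6 deg [ 2. 79.] shift [-7.8  7.7 25.6] turn -0.8 clock 16.87
[310. 272.]
```

View pics/w6.png

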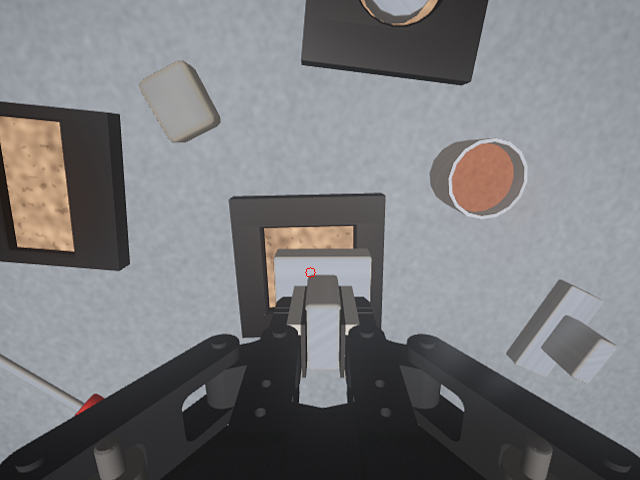

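The recess's top edge runs from (264,227) to (354,225), so its centre is at about (309,271) against a prediction of (310,272). Yaw matches. Correcting laterally, then lowering.

>>> {"method": "carry_out", "body": {"series": [[[-4,4,8],0],[[-4,4,12],0],[[0,0,10],0],[[0,0,2],0],[[0,0,0],0]]}}

```text
clock: 17.33
position: [0.4558, 0.0823, 0.0444]
ee_rot: [0.004, 0.786, -0.618, 0.013]
contact_force: [0.6, 0.6, -1.8]
width: 0.0125
```

```bash
python3 go.py 451.6 83 25 -75.3
```

```text
yaw -76.3 q1,q6 deg [ 3. 80.] shift [-2.2  4.2 19.3] turn -1.0 clock 17.33
```

>>> {"method": "carry_out", "body": {"series": [[[-1.5,3,6],0],[[-0.5,1.5,7],-0.5],[[0,0,4],0],[[0,0,0.5],0],[[0,0,0],0]]}}

```text
clock: 17.75
position: [0.4524, 0.0829, 0.0265]
ee_rot: [0.003, 0.789, -0.614, 0.014]
contact_force: [-0.6, -0.3, -2.4]
width: 0.0127
```

```bash
python3 go.py 451.6 83 25 -75.3
```

```text
yaw -75.8 q1,q6 deg [ 3. 80.] shift [-0.3  0.7  1.4] turn -0.5 clock 17.75
```

>>> {"method": "carry_out", "body": {"series": [[[0,0.5,1.5],0],[[0,0,0.7],0],[[0,0,0],0]]}}

```text
clock: 18.0
position: [0.4524, 0.0828, 0.0251]
ee_rot: [0.002, 0.789, -0.614, 0.015]
contact_force: [-1.3, -0.5, -2.7]
width: 0.013
```

>>> {"method": "carry_out", "body": {"series": [[[0,0,0],0],[[0,0,0],0],[[0,0,0],0],[[0,0,0],0],[[0,0,0],0],[[0,0,-10],0],[[0,0,-25],0],[[0,0,-35],0],[[0,0,-20],0],[[0,0,0],0]], "fingers": 45}}

```text
clock: 18.83
position: [0.4508, 0.0847, 0.1179]
ee_rot: [0.003, 0.789, -0.614, 0.014]
contact_force: [0.7, -0.8, 0.5]
width: 0.0451
```

```bash
python3 go.py 446 -97.5 110 78
```

```text
yaw -75.8 q1,q6 deg [ 3. 80.] shift [175.1  49.6  11.9] turn 26.2 clock 18.83
```

>>> {"method": "carry_out", "body": {"series": [[[16,5,0],0],[[33,10,0],0],[[35,11,0],0],[[35,10,0],0],[[28,8,0],0],[[14,3,0],6],[[0,0,0],7],[[0,0,0],7],[[0,0,0],5],[[0,0,0],0]]}}

```text
clock: 19.67
position: [0.4445, -0.0907, 0.1173]
ee_rot: [0.002, -0.633, 0.774, -0.015]
contact_force: [0.6, -0.5, -1.3]
width: 0.0448
```

```bash
python3 go.py 446 -97.5 40 78;  python3 w.py w7 446 -97.5 46 451.6 83 13
```

```text
yaw -101.5 q1,q6 deg [-20.  82.] shift [ 5.1 -0.9 77.4] turn 0.5 clock 19.67
[331. 254.]
[100. 280.]
```

View pics/w7.png

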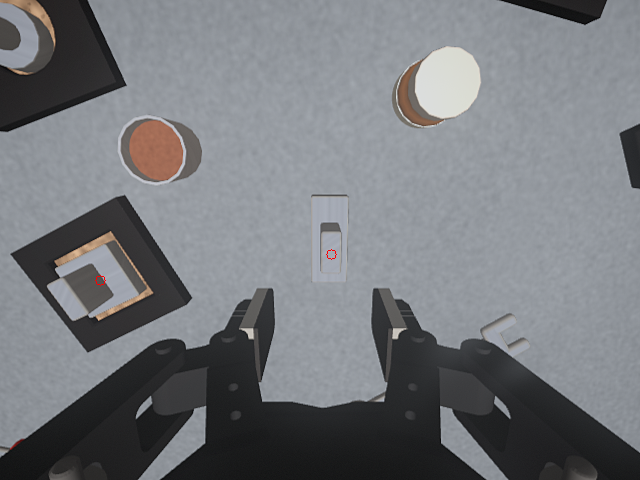

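The oblong lug top is centred at (331,253), as predicted and in line with the jaws. The square cap sits in its recess at (100,280). Descending.

>>> {"method": "carry_out", "body": {"series": [[[2,0,12],0],[[1,0,22],0],[[0,0,22],0],[[0,0,14],0],[[0,0,3],0],[[0,0,0],0],[[0,0,0],0]]}}

```text
clock: 20.3
position: [0.4458, -0.0942, 0.0407]
ee_rot: [0.002, -0.641, 0.767, -0.015]
contact_force: [-0.7, 0.8, -0.4]
width: 0.0448
```

```bash
python3 go.py 446 -97.5 19 78
```

```text
yaw -100.3 q1,q6 deg [-20.  81.] shift [ 2.9 -0.2 21.8] turn 1.7 clock 20.3
```

>>> {"method": "carry_out", "body": {"series": [[[1.5,0,6],1],[[1,0,8],0.5],[[0.5,0,6],0],[[0,0,1.5],0],[[0,0,0],0]]}}

```text
clock: 20.72
position: [0.4481, -0.0985, 0.0198]
ee_rot: [0.003, -0.631, 0.776, -0.018]
contact_force: [-0.3, -0.6, 0.5]
width: 0.0451
```

```bash
python3 go.py 446 -97.5 19 78
```

```text
yaw -101.8 q1,q6 deg [-21.  82.] shift [-0.5  2.3  0.7] turn 0.2 clock 20.72
```

>>> {"method": "carry_out", "body": {"series": [[[0,2,0.5],0],[[0,0.5,0.3],0],[[0,0,0],0],[[0,0,0],0]], "fingers": 45}}

```text
clock: 21.05
position: [0.4456, -0.0981, 0.0191]
ee_rot: [0.004, -0.631, 0.776, -0.018]
contact_force: [-0.6, 1.0, -0.2]
width: 0.0449
```

>>> {"method": "carry_out", "body": {"series": [[[0,0,0],0],[[0,0,0],0],[[0,0,0],0],[[0,0,0],0],[[0,0,0],0],[[0,0,-10],0],[[0,0,-22],0],[[0,0,-28],0],[[0,0,-25],0],[[0,0,-10],0]], "fingers": 0, "squeeze": 80}}

```text
clock: 21.88
position: [0.4377, -0.0938, 0.1127]
ee_rot: [-0.0, -0.631, 0.776, -0.011]
contact_force: [1.7, -0.7, -3.6]
width: 0.0124
```

```bash
python3 go.py 464 255.5 110 -81.3
```

```text
yaw -101.8 q1,q6 deg [-20.  82.] shift [-347.3   45.5   -3. ] turn -20.5 clock 21.88
```

>>> {"method": "carry_out", "body": {"series": [[[-16,2,-3],0],[[-33,4,-1],0],[[-35,5,-1],0],[[-35,5,-1],0],[[-35,5,-1],0],[[-35,5,-1],0],[[-35,5,-1],0],[[-35,5,-1],0],[[-33,4,-1],0],[[-25,3,0],0]]}}

```text
clock: 22.72
position: [0.4606, 0.2322, 0.1167]
ee_rot: [-0.002, -0.627, 0.779, -0.014]
contact_force: [0.0, -0.2, -3.9]
width: 0.0128
```

>>> {"method": "carry_out", "body": {"series": [[[-10,2,0],-5],[[-3,0,0],-6],[[0,0,0],-6],[[0,0,0],-3],[[0,0,0],0]]}}

```text
clock: 23.13
position: [0.4584, 0.2535, 0.112]
ee_rot: [0.007, 0.761, -0.648, 0.011]
contact_force: [-0.0, -0.6, -5.0]
width: 0.0127
```

```bash
python3 go.py 464 255.5 70 -81.3
```

```text
yaw -80.9 q1,q6 deg [ 22. 104.] shift [-2.1 -5.7 41.9] turn 0.4 clock 23.13
```

>>> {"method": "carry_out", "body": {"series": [[[-1,-3,10],0],[[-1,-2,14],0],[[0,0,12],0],[[0,0,3],0],[[0,0,0],0]]}}

```text
clock: 23.55
position: [0.4628, 0.2545, 0.068]
ee_rot: [0.008, 0.759, -0.651, 0.01]
contact_force: [-0.5, -0.4, -3.1]
width: 0.0124
```

```bash
python3 go.py 464 255.5 50 -81.3; python3 w.py w8 464 255.5 13
```

```text
yaw -81.3 q1,q6 deg [ 22. 105.] shift [-1.2 -1.3 18. ] turn 0.0 clock 23.55
[319. 262.]
```

View pics/w8.png

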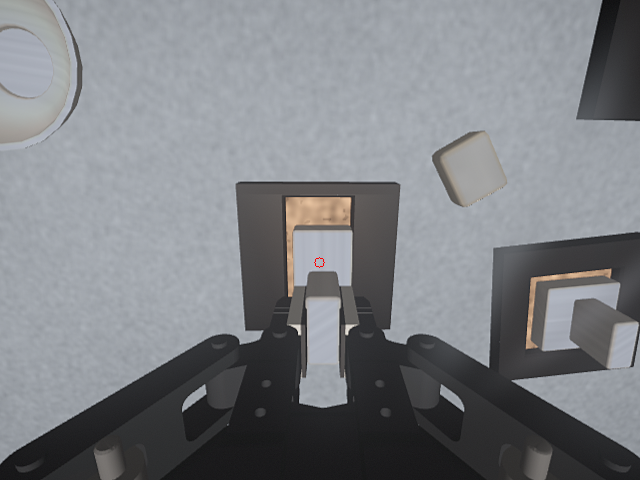

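The recess spans x 285–353, so its centre is (319,263) against a prediction of (319,262), and the cap is parallel to it. Lowering.

>>> {"method": "carry_out", "body": {"series": [[[-0.5,-1,8],0],[[-0.5,0,11],0],[[0,0,8],0],[[0,0,2],0],[[0,0,0],0]]}}

```text
clock: 24.02
position: [0.4657, 0.2551, 0.0385]
ee_rot: [0.006, 0.758, -0.652, 0.011]
contact_force: [-0.2, 0.4, -3.7]
width: 0.0123
```

```bash
python3 go.py 464 255.5 25 -81.3
```

```text
yaw -81.4 q1,q6 deg [ 22. 105.] shift [-1.   1.7 13.4] turn -0.1 clock 24.02
```

>>> {"method": "carry_out", "body": {"series": [[[-0.5,1.5,5],0],[[0,0.5,5],0],[[0,0,3],0],[[0,0,0.5],0],[[0,0,0],0]]}}

```text
clock: 24.43
position: [0.4649, 0.2555, 0.0257]
ee_rot: [0.005, 0.758, -0.652, 0.012]
contact_force: [0.3, -1.2, -3.4]
width: 0.0129
```

```bash
python3 go.py 464 255.5 25 -81.3
```

```text
yaw -81.4 q1,q6 deg [ 22. 105.] shift [-0.2  0.9  0.7] turn -0.1 clock 24.43
```

>>> {"method": "carry_out", "body": {"series": [[[0,0.5,1],0],[[0,0,0.5],0],[[0,0,0],0]]}}

```text
clock: 24.68
position: [0.4649, 0.2555, 0.0257]
ee_rot: [0.004, 0.758, -0.652, 0.013]
contact_force: [-1.0, -0.6, -3.3]
width: 0.0128
```

>>> {"method": "carry_out", "body": {"series": [[[0,0,0],0],[[0,0,0],0],[[0,0,0],0],[[0,0,0],0],[[0,0,0],0],[[0,0,-10],0],[[0,0,-25],0],[[0,0,-35],0],[[0,0,-35],0],[[0,0,-20],0]], "fingers": 45}}

```text
clock: 25.52
position: [0.4607, 0.2574, 0.1524]
ee_rot: [0.008, 0.758, -0.652, 0.01]
contact_force: [1.2, 0.8, -0.7]
width: 0.0452
```

>>> {"method": "carry_out", "body": {"series": [[[0,30,-20],0],[[0,38,0],0],[[0,38,0],0],[[0,38,0],0],[[0,20,0],0],[[0,0,0],0]]}}

```text
clock: 26.02
position: [0.2991, 0.2347, 0.1818]
ee_rot: [-0.002, 0.757, -0.653, 0.015]
contact_force: [0.2, -0.3, -0.7]
width: 0.045
```

```bash
python3 - <<'E'
from rig import manip
from h import *
d=manip.get_image("top"); c=cam(d); im=d["frame"]; t=[]
for P in [(624.5,74.8),(621.8,-276.5),(451.6,83),(464,255.5)]:
    u,v=np.round(proj(c,np.array([P[0],P[1],13])/1000)[0]).astype(int)
    t.append(cv2.resize(im[v-32:v+32,max(u-32,0):u+32],(320,320),interpolation=cv2.INTER_CUBIC))
o=np.vstack([np.hstack(t[:2]),np.hstack(t[2:])]); cv2.imwrite("pics/end.png",cv2.resize(cv2.convertScaleAbs(o,alpha=1.6),(600,600)))
cv2.imwrite("pics/top1.png",im); print(manip.get_state()["position"],manip.get_state()["width"])
a=cv2.imread("pics/top0.png").astype(int)
for n,(x,y) in dict(jar=(411,253),tin=(305,253),blk1=(371,153),blk2=(506,292)).items(): print(n,abs(a-im)[y-15:y+16,x-15:x+16].mean())
E
```

```text
[0.3010076  0.23523218 0.18217264] 0.0449228390240845
jar 2.2147069025320847
tin 2.3812001387443633
blk1 2.80610475199445
blk2 2.976066597294485
```

View pics/end.png

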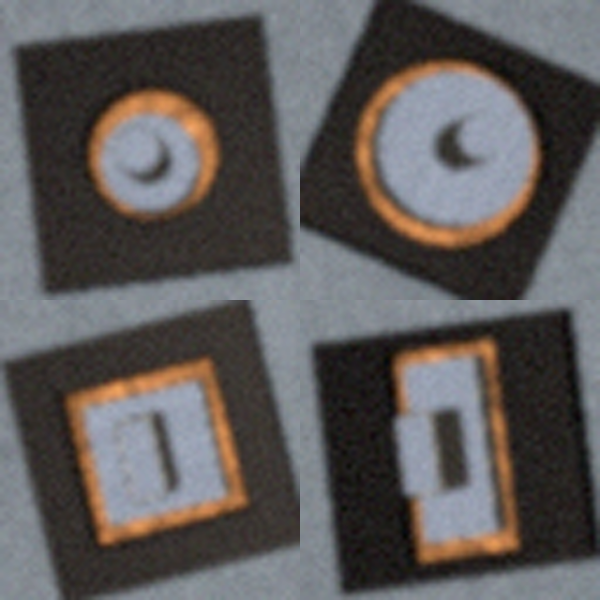

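All four caps sit inside their recesses with cork showing around them, and the jar, tin and look-alikes have not moved. The small round one (top-left tile) is near its lower edge, so I'll check that it is flat from the oblique camera.

```bash
python3 - <<'E'
from rig import manip
from h import *
d=manip.get_image("scene"); c=cam(d); im=d["frame"]; t=[]
for P in [(624.5,74.8),(621.8,-276.5),(451.6,83),(464,255.5)]:
    u,v=np.round(proj(c,np.array([P[0],P[1],20])/1000)[0]).astype(int)
    t.append(cv2.resize(im[v-42:v+42,u-42:u+42],(336,336),interpolation=cv2.INTER_CUBIC)[:290])
cv2.imwrite("pics/end2.png",np.vstack([np.hstack(t[:2]),np.hstack(t[2:])]))
# small cap centre from the top picture, foot top at z=19 mm
im=manip.get_image("top"); c=cam(im); im=cv2.GaussianBlur(im["frame"],(3,3),0).astype(int)
for n,P in dict(s=(624.5,74.8),L=(621.8,-276.5),S=(451.6,83),O=(464,255.5)).items():
    u,v=np.round(proj(c,np.array([P[0],P[1],13])/1000)[0]).astype(int)
    m=((im[...,0]>95)&(im[...,0]>im[...,2]))[v-20:v+21,u-20:u+21].astype(np.uint8)
    ct=max(cv2.findContours(m,cv2.RETR_EXTERNAL,cv2.CHAIN_APPROX_NONE)[0],key=cv2.contourArea)[:,0]+[u-20,v-20]
    r=cv2.minAreaRect(plane(c,ct,.019).astype(np.float32)*1000); print(n,np.round(r[0],1),np.round(r[1],1),round(r[2],1),"off",np.round(np.array(r[0])-P,1))
E
```

```text
s [620.3  74.7] [32.3 30.3] 0.5 off [-4.2 -0.1]
L [ 622.7 -276.9] [53.4 53.9] 89.2 off [ 0.9 -0.4]
S [452.   81.7] [41.7 42.3] 14.1 off [ 0.4 -1.3]
O [464.8 257.1] [63.6 28.9] 8.9 off [0.8 1.6]
```

View pics/end2.png

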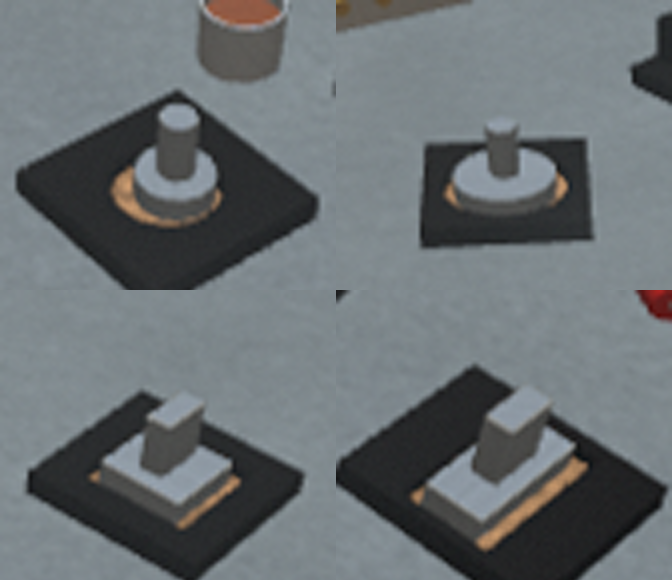

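The oblique view shows all four caps upright and flat. The small round one is 4 mm off centre, within its 6 mm clearance, with no tilt visible. Handing in.

```bash
python3 -c "
from rig import manip
print(manip.sign_off(), manip.get_state()['clock'])"
```

```text
the job is handed in; nothing more can be done
the job is handed in; nothing more can be done
```

All four steel caps are put away upright, each in the recess of its own shape and size, and the job was handed in at about 26 s of the 136 s allowed. The grip held on every lift, and the gripper was clear of everything at hand-in.

**Final checks:**
- **Centring:** the top camera put the large round, square and oblong caps within 2 mm of their recess centres. The small round cap is about 4 mm off centre, inside its 6 mm clearance.
- **Flatness:** the oblique camera showed all four standing flat on the recess floors with no visible tilt.
- **Bystanders:** the jar, the tin and the black look-alikes showed no change from the first top picture.

**Disagreement:** in the final top picture the cap faces came out about 4–7 mm undersized, except across the oblong's width. I put this down to a stricter colour threshold, and nothing in the oblique view contradicted that.

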